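# Wind the bench jack level with the riser block

## Robot

A 6-joint arm with a two-finger parallel gripper is mounted at the origin on the work surface. World frame = base frame: x ahead of the robot, y to its left, z up, the work surface at z = 0. Lengths are in mm, angles in rad, forces in N, time in s.
With the tool pointing down it reaches from about 275 to 725 mm from the base axis. Payload 5.6 kg.
Tool frame: the origin (TCP) lies on the centre line of the jaws, within the pads' length; the fingertips stand ahead of it and the grasp point (between the pads) lies 5 mm behind it (robot.finger_overhang is the z of the fingertips in the tool frame, in mm); z points along the fingers, y is the direction in which the jaws open and shut (so a half turn about z gives the same grasp; the last joint's range is limited). The gripper opens to 85 mm and grips with 20 to 120 N. Pads are 22 mm wide; open, the fingers measure 114 mm over their backs; the gripper's body (76 mm by 85 mm) begins 54 mm behind the grasp point. The pads swing forward as they close: fully open they stand 13 mm farther back than shut.
Start: joints at [1.521, 0.255, 0.108, 0, -1.424, -0.285], TCP at [180.692, 519.465, 245.283] pointing down, gripper open.
Joint ranges: [-2.95, 2.95], [-1.21, 1.97], [-1.09, 1.5], [-2.87, 1.71], [-2.94, -0.07], [-3.05, 3.05]. Speed limits (rad/s): [2.57, 2.57, 3.14, 3.14, 3.14, 3.14].

## Interface

Orientations are given as a unit quaternion [x, y, z, w].
In Python, from cell import state, cams, order, robot gives the robot as it stands.
- The arm moves only by the tool jog_arm, never from a script. Its argument "increments" is a list of rows, each an object with "delta_pos": the shift along the tool's x, y, z in mm, a list of three; "roll": the turn about the tool's z in rad; "fingers": the opening, from -1 (shut) to 1 (fully open). A call has 1 to 5 rows; each row shifts and turns the commanded pose from where the row before left it, along the tool's axes as they then stand; what a row does not reach is not made up. A row lasts 1/12 s, in which the tool goes at most 41.7 mm and 7.16 degrees, less where a joint would pass 70% of its speed; a pose out of reach is approached as far as the arm can. A call is refused whole if a number of a shift passes 41.7 or a number of a turn 0.125, either way. A call with a gripper value outside its range is refused whole. The fingers move at their own pace and stop on an object; "newtons" is the grip in N (left out, the last holds). Time passes only in rows, so rows that do not move let the fingers close. It gives the time, the measured TCP pose, the force and the opening at its end, in the units of the state.
- state(): the state, without advancing time (a new reading comes with each control period).
- cams.camera(name): name is "scene" or "top" or "wrist"; returns (picture, depth): 420x560x3 uint8, red, green, blue; 420x560 float32, mm along the optical axis (not along the pixel's ray), 0 where there is no reading.
- cams.camera_info(name): a dict with "camera_matrix" (3x3 intrinsics, pixels), "cam_to_world" (4x4, takes a point from camera to world coordinates). Camera axes: x right, y up, looking along -z (the intrinsics and any distortion apply to the point x, -y, -z); pixel columns grow to the right and rows downward; lengths in mm; the calibration is good to about 2 mm. A picture is of the moment at which its call begins: read the wrist's pose just before it. camera_info takes no time and is no camera call; for the wrist camera it gives the pose at the moment of the call.
- order.job_done(): hands the job in, once; it reports no verdict.
The state is a dict: "clock": time; "joints": joint angles; "dq": joint speeds; "tau": joint torques, N m; "tcp_pos": TCP position; "eef_rot": TCP orientation; "contact_force": force on the tool from outside, world axes, zero at the start; "wrist_torque": the same for the moment, N m; "grip_width": finger opening in mm.
Only numpy, scipy, OpenCV 4.12 (cv2) and the standard library are available. Lean on these libraries where they do the work, as an engineer would, in place of code of your own. Each camera call takes 0.05 s, during which the arm holds its last target. There are 200 camera calls.

## Task

A board is going to be laid across the dark wooden riser block and the screw jack's lifting plate. Fit the loose crank handle down over the square end of the jack's shaft, then wind it until the lifting plate is level with the top of the riser block, and let go, leaving the crank seated on the shaft.

Things in the scene. Friction and masses are not known exactly. Their poses are not given: they have to be found in the camera images.
- crank_knob (a point): Centre of the crank's upright round wooden knob (26 mm dia, 52 long, free to spin on its pin, friction 0.03 N m). The loose steel crank, 180 g, starts flat on the bench, underside 40 mm below. Axes are the crank's, not the knob's: x from socket to knob, z up. Socket at x = -80 mm: 36 mm square boss 26 high, 20 mm square through hole, sides along x and y. Arm 22 wide, 10 thick.
- shaft_end (a point): Tip of the jack's upright shaft on its grey column, 180 mm above the bench: 16 mm square, sides along this point's x, y (they turn with it), 11 mm cone on top. Crank fits in 4 quarter turns, play 2 mm and 14 deg; seated, its underside is 31 mm below the tip, the knob's centre 9 mm above it. Clockwise from above lifts the plate 50 mm per turn; friction 0.2 N m, stays where left. Jack fixed.
- jack_plate (a point): Centre of the upper face of the jack's lifting plate, a 100 x 90 x 10 mm steel plate beside the column, 100 mm from the shaft's axis. It starts 55 to 70 mm above the bench and goes up to 135 mm as the shaft is wound. All of the jack stays below the seated crank.
- riser_top (a point): Centre of the top face of the riser, a fixed dark wooden block, 130 x 85 mm in plan, in the middle between jack and crank, standing 95 to 115 mm above the bench: the height to reach.
Mind the look-alikes: they are no part of the job. What is shaped like the part that bears crank_knob but blue or green is not meant.

How it is judged:
By the outcome, as a careful person would: the job done as asked, in the order asked, and still so for the second after the job is handed in, with the robot touching nothing.
It also fails if it takes over 58 s, if anything falls off the work surface, if the arm or the gripper's body presses on something with over 40 N, if the wrist force passes 120 N, or if a joint passes its speed limit or range.

## Working session

There is one attempt and no reset: what is moved stays moved. The work goes in short steps, Python scripts to look and compute and a tool call to move; the robot and the scene stay as the last step left them, time stands still between calls to the robot, and variables do not carry over. Pictures are saved under pics/ and viewed, about 8 in all and at most 12, crops included, and the job is handed in when it is done.

Besides the shell and the picture viewer there is one more tool, called after ">>>" by a JSON object that holds its "name" and its "arguments", one argument or row to a line. jog_arm: Moves the arm, as the interface text tells. Its arguments: {"type":"object","properties":{"increments":{"type":"array"},"newtons":{"type":"number"}},"required":["increments"]}

```bash
mkdir -p pics; ls
python3 - <<'E'
from cell import state,cams,order,robot
import cv2,numpy as np
print(state())
print(getattr(robot,'finger_overhang',None))
ims=[]
for n in("scene","top"):
    p,d=cams.camera(n); i=cams.camera_info(n)
    np.savez(f"pics/{n}0.npz",p=p,d=d,K=i["camera_matrix"],T=i["cam_to_world"])
    cv2.imwrite(f"pics/{n}0.png",cv2.resize(p[...,::-1],(800,600)))
    print(n,i)
E
```

```text
pics
{'clock': 0.0, 'joints': array([ 1.52062039e+00,  2.55706564e-01,  1.06982536e-01, -5.10669104e-04,
       -1.42388050e+00, -2.84587271e-01]), 'dq': array([-0.00203255, -0.0014787 , -0.00163359, -0.00048142,  0.00057343,
       -0.00117299]), 'tau': array([ 4.85266628e-04, -3.86630559e+01,  2.37938011e+01,  5.36482751e+00,
       -6.02974949e-03,  1.11332170e-06]), 'tcp_pos': array([180.48345313, 519.03570643, 244.40289774]), 'eef_rot': array([ 9.86017674e-01, -1.66638127e-01, -1.45094172e-04,  9.27429395e-04]), 'contact_force': array([-0.07312635, -0.72938296, -1.10165367]), 'wrist_torque': array([ 0.0199418 ,  0.01383866, -0.02192339]), 'grip_width': 85.85226505031748}
14.0
scene {'camera_matrix': array([[430.08556272,   0.        , 277.34956998],
       [  0.        , 430.08556272, 207.51242744],
       [  0.        ,   0.        ,   1.        ]]), 'cam_to_world': array([[-5.78852432e-01, -5.50300779e-01,  6.01746554e-01,
         1.08069493e+03],
       [ 8.15388604e-01, -3.82981216e-01,  4.34127646e-01,
         3.52459946e+02],
       [-8.44315470e-03,  7.41953126e-01,  6.70398592e-01,
         7.17216439e+02],
       [ 0.00000000e+00,  0.00000000e+00,  0.00000000e+00,
         1.00000000e+00]])}
top {'camera_matrix': array([[469.03317698,   0.        , 272.7093154 ],
       [  0.        , 469.03317698, 208.6285893 ],
       [  0.        ,   0.        ,   1.        ]]), 'cam_to_world': array([[-1.16259291e-04,  9.96506725e-01, -8.35124727e-02,
         4.59203248e+02],
       [-9.99997932e-01, -2.85416083e-04, -2.01359139e-03,
        -3.89641729e+01],
       [-2.03039317e-03,  8.35120659e-02,  9.96504698e-01,
         1.30387967e+03],
       [ 0.00000000e+00,  0.00000000e+00,  0.00000000e+00,
         1.00000000e+00]])}
```

View pics/top0.png

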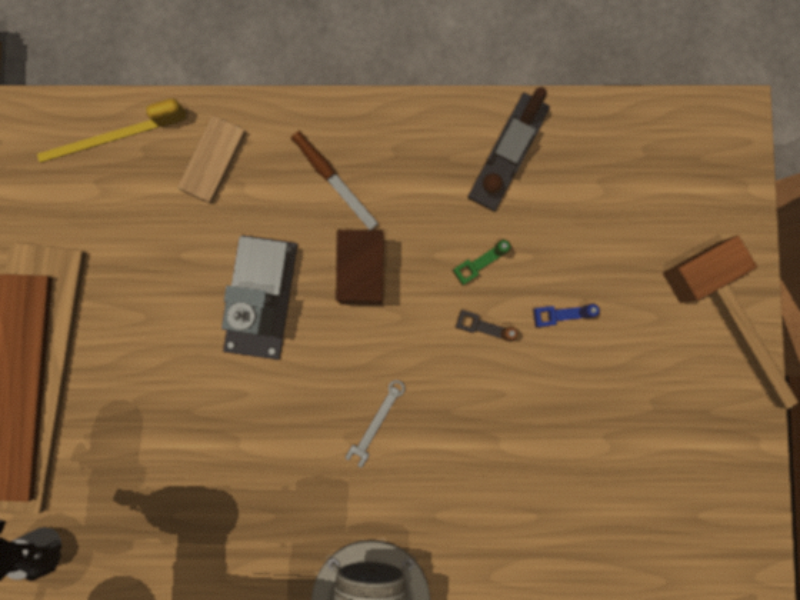

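View pics/scene0.png

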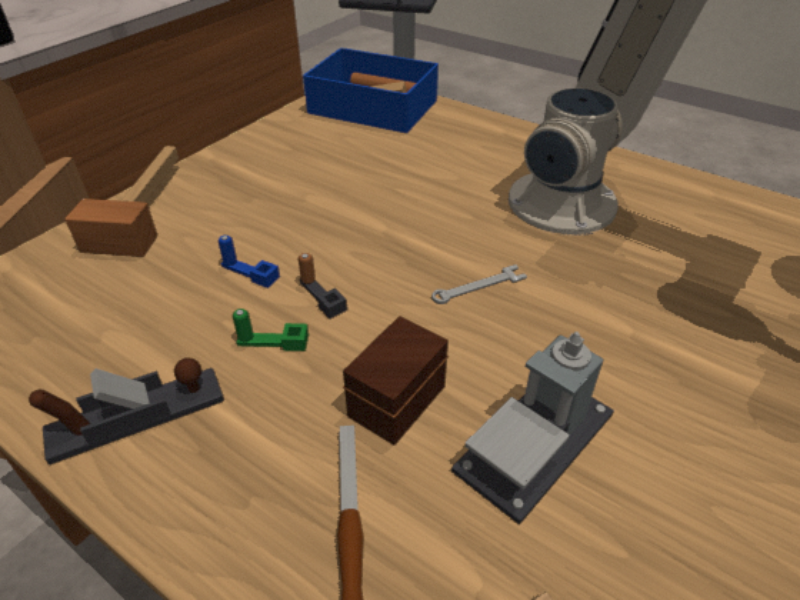

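Top view (800×600): crank socket at (468,321) with its knob at (511,334); shaft (241,316), riser (360,266), plate (261,264). I'll measure these with depth and enlarge the crops.

```bash
cat > h.py <<'E'
import numpy as np,cv2
def load(n): z=np.load(f"pics/{n}.npz"); return z["p"],z["d"],z["K"],z["T"]
def grab(n,tag):
    from cell import cams
    i=cams.camera_info(n); p,d=cams.camera(n)
    np.savez(f"pics/{tag}.npz",p=p,d=d,K=i["camera_matrix"],T=i["cam_to_world"]); return p,d,i["camera_matrix"],i["cam_to_world"]
def world(K,T,u,v,d):
    u,v,d=map(np.asarray,(u,v,d))
    c=np.stack([(u-K[0,2])/K[0,0]*d,-(v-K[1,2])/K[1,1]*d,-d,np.ones_like(d*1.)],-1)
    return (c@T.T)[...,:3]
def atz(K,T,u,v,z):
    a=world(K,T,u,v,1.); o=T[:3,3]; r=a-o; return o+r*(z-o[2])/r[2]
def cloud(L):
    p,d,K,T=L; v,u=np.mgrid[:d.shape[0],:d.shape[1]]
    return world(K,T,u,v,d.astype(float))
def proj(K,T,P):
    c=np.linalg.inv(T)@np.r_[P,1]; return K[0,2]+K[0,0]*c[0]/-c[2], K[1,2]+K[1,1]*-c[1]/-c[2]
E
python3 - <<'E'
from h import *
L=load("top0");p,d,K,T=L
W=cloud(L)
def top(name,u0,u1,v0,v1,zlo,zhi):
    R=np.s_[v0:v1,u0:u1]; w=W[R]; m=(w[...,2]>zlo)&(w[...,2]<zhi)&(d[R]>0)
    q=w[m]; r=cv2.minAreaRect(q[:,:2].astype(np.float32))
    print(name,len(q),"mean",q.mean(0).round(1),"med z",np.median(q[:,2]).round(1),"rect",np.round(r[0],1),np.round(r[1],1),round(r[2],1))
top("riser",225,280,150,220,80,130)
top("plate",155,215,155,215,50,80)
top("column",140,215,190,245,110,160)
top("shafttip",150,190,205,235,160,190)
top("knob",338,372,220,245,35,75)
top("socket",312,345,210,240,15,35)
print(np.round(W[205:236,150:190,2][::3,::3]))
a=cv2.resize(p[205:250,305:375],(700,450),interpolation=cv2.INTER_CUBIC)
b=cv2.resize(p[155:260,150:210],None,fx=5,fy=5,interpolation=cv2.INTER_CUBIC)
s=load("scene0")[0]
c=cv2.resize(s[220:290,360:440],(400,350),interpolation=cv2.INTER_CUBIC)
e=np.zeros((600,800,3),np.uint8); 
e[:525,:300]=b; e[:315,300:790]=cv2.resize(a,(490,315)); e[320:600,300:620]=cv2.resize(c,(320,280))
cv2.imwrite("pics/crop1.png",e[...,::-1])
E
```

```text
riser 1642 mean [620.   19.6 101.1] med z 101.1 rect [620.5  19.8] [128.7  83.3] 0.1
plate 1259 mean [624.6 206.   67.4] med z 67.5 rect [613.9 209.9] [ 91.4 123.2] 82.2
column 838 mean [537.4 217.5 141.6] med z 141.8 rect [537.2 220.8] [71.2 77.7] 81.8
shafttip 50 mean [526.7 221.  172.2] med z 170.5 rect [526.8 221.8] [14.8 15.7] 0.8
knob 89 mean [ 498.6 -258.4   61.7] med z 63.7 rect [ 499.  -259.9] [25.  24.7] 76.3
socket 137 mean [ 523.  -184.6   26.2] med z 26.8 rect [ 520.5 -193.7] [56.4 36. ] 72.7
[[  4.  -0.  -1. 137. 143. 142. 145. 139. 142. 140. 147. 146.  64.  70.]
 [  0.   2.   3. 139. 141. 147. 143. 143. 142. 140. 142. 141. 106.  64.]
 [  2.  -3.  -0. 141. 142. 141. 142. 140. 146. 143. 142. 143.  75.  62.]
 [ -0.   2.  -3. 140. 145. 147. 149. 147. 144. 136. 145. 144.  99.  11.]
 [  1.   4.  -3. 139. 146. 171. 167. 147. 145. 143. 137. 133.  95.  53.]
 [  3.   4. 138. 146. 145. 179. 174. 149. 144. 149. 141. 125.  94.  49.]
 [ -1.   1. 137. 148. 148. 170. 167. 145. 150. 144. 137. 124.  82.  42.]
 [  2.  -1. 138. 139. 145. 147. 148. 149. 144. 143. 143. 117.  78.  39.]
 [  3.   5. 141. 136. 135. 148. 148. 147. 135. 138. 143. 115.  69.  30.]
 [  1.   3.  -5.   9.  12.  15. 137. 139. 134. 138. 137. 102.  63.  19.]
 [ -4.  -2.  -1.  13.   7.  11.  13.  12.  14.  15.  12.  15.  15.   9.]]
```

View pics/crop1.png

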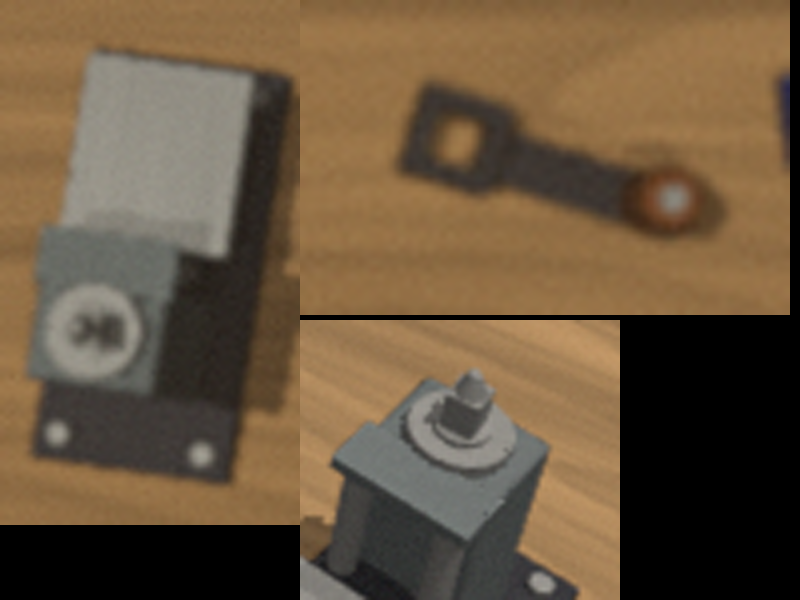

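```bash
cat >> h.py <<'E'
def R(q):
    from scipy.spatial.transform import Rotation as r; return r.from_quat(q).as_matrix()
def delta(P):
    from cell import state
    s=state(); M=R(s["eef_rot"]); print("tool delta to",P,(M.T@(np.array(P)-s["tcp_pos"])).round(1),"tcp",s["tcp_pos"].round(1),"yaw",np.arctan2(M[1,0],M[0,0]).round(4),"j6",s["joints"][5].round(3),"t",s["clock"],"F",s["contact_force"].round(1),"w",s["grip_width"].round(1))
E
python3 - <<'E'
from h import *
from cell import cams,state
L=load("top0");p,d,K,T=L
print("socket top",atz(K,T,327.9,224.7,26),"hole")
print("knob top",atz(K,T,358,233,66))
print("green socket",atz(K,T,324,190,26), "blue",atz(K,T,380,222,26))
print("shaft tip",atz(K,T,150+95/5,155+330/5,176))
S=load("scene0");q=S[2:]
# scene: crop 400x350->320x280 => 4 px per px
print("tip scene",atz(*q,360+(476-300)/4,220+(375-320)/4,180))
s=state(); M=R(s["eef_rot"]); C=cams.camera_info("wrist")
print(C["camera_matrix"]); print("cam in tool",M.T@(C["cam_to_world"][:3,3]-s["tcp_pos"])); print(M.T@C["cam_to_world"][:3,:3])
delta([527,221,300])
W=cloud(S); print("riser z scene", np.median(W[245:270,270:290,2]), "plate z scene",np.median(W[300:315,350:375,2]))
E
```

```text
socket top [ 522.29601101 -186.80348746   26.        ] hole
knob top [ 498.41118515 -261.28353332   66.        ]
green socket [ 617.52550175 -177.05662436   26.        ] blue [ 529.63082389 -328.88169501   26.        ]
shaft tip [523.89142394 213.14275005 176.        ]
tip scene [528.15378944 224.80364495 180.        ]
[[340.38783604   0.         284.55917902]
 [  0.         340.38783604 210.58705344]
 [  0.           0.           1.        ]]
cam in tool [  67.43533546   -1.09401235 -128.32790948]
[[-5.84008459e-04  9.63583208e-01  2.67408042e-01]
 [ 9.99999803e-01  6.24426976e-04 -6.61124631e-05]
 [-2.30681654e-04  2.67407951e-01 -9.63583382e-01]]Traceback (most recent call last):
  File "<stdin>", line 13, in <module>
  File "h.py", line 22, in delta
    s=state(); M=R(s["eef_rot"]); print("tool delta to",P,(M.T@(np.array(P)-s["tcp_pos"])).round(1),"tcp",s["tcp_pos"].round(1),"yaw",np.arctan2(M[1,0],M[0,0]).round(4),"j6",s["joints"][5].round(3),"t",s["clock"],"F",s["contact_force"].round(1),"w",s["grip_width"].round(1))
                                                                                                                                                                                                                                                         ^^^^^^^^^^^^^^^^^^^^^
AttributeError: 'float' object has no attribute 'round'
```

>>> {"name": "jog_arm", "arguments": {
  "increments": [
    {"delta_pos":[28.4,11.2,-3],"roll":0,"fingers":0.2},
    {"delta_pos":[28.4,11.2,-3],"roll":0,"fingers":0.2},
    {"delta_pos":[28.4,11.2,-3],"roll":0,"fingers":0.2},
    {"delta_pos":[28.4,11.2,-3],"roll":0,"fingers":0.2},
    {"delta_pos":[28.4,11.2,-3],"roll":0,"fingers":0.2}
  ],
  "newtons": 60
}}

```text
clock: 0.52
tcp_pos: [297.1, 418.7, 260.0]
eef_rot: [0.986, -0.166, -0.0, 0.0]
contact_force: [-0.3, 0.0, 0.6]
grip_width: 51.2
```

>>> {"name": "jog_arm", "arguments": {
  "increments": [
    {"delta_pos":[28.4,11.2,-3],"roll":0,"fingers":0.2},
    {"delta_pos":[28.4,11.2,-3],"roll":0,"fingers":0.2},
    {"delta_pos":[28.4,11.2,-3],"roll":0,"fingers":0.2},
    {"delta_pos":[28.4,11.2,-3],"roll":0,"fingers":0.2},
    {"delta_pos":[28.4,11.2,-3],"roll":0,"fingers":0.2}
  ]
}}

```text
clock: 0.93
tcp_pos: [412.8, 319.1, 275.1]
eef_rot: [0.986, -0.167, -0.0, 0.0]
contact_force: [0.3, 1.0, 0.7]
grip_width: 51.3
```

>>> {"name": "jog_arm", "arguments": {
  "increments": [
    {"delta_pos":[28.4,11.2,-3],"roll":0,"fingers":0.2},
    {"delta_pos":[28.4,11.2,-3],"roll":0,"fingers":0.2},
    {"delta_pos":[28.4,11.2,-3],"roll":0,"fingers":0.2},
    {"delta_pos":[28.4,11.2,-3],"roll":0,"fingers":0.2},
    {"delta_pos":[28.4,11.2,-3],"roll":0,"fingers":0.2}
  ]
}}

```text
clock: 1.35
tcp_pos: [528.6, 219.6, 290.0]
eef_rot: [0.986, -0.167, -0.0, 0.0]
contact_force: [0.5, 1.5, 1.4]
grip_width: 51.3
```

>>> {"name": "jog_arm", "arguments": {
  "increments": [
    {"delta_pos":[0,0,0],"roll":0,"fingers":0.2},
    {"delta_pos":[0,0,0],"roll":0,"fingers":0.2},
    {"delta_pos":[0,0,0],"roll":0,"fingers":0.2}
  ]
}}

```text
clock: 1.6
tcp_pos: [527.6, 220.8, 289.7]
eef_rot: [0.986, -0.167, -0.001, 0.0]
contact_force: [-0.3, -0.1, -0.4]
grip_width: 51.3
```

```bash
sed -i 's/s\["grip_width"\].round(1)/round(float(s["grip_width"]),1)/' h.py
python3 - <<'E'
from h import *
p,d,K,T=grab("wrist","w1")
cv2.imwrite("pics/w1.png",cv2.resize(p[...,::-1],(800,600)))
delta([522.3,-186.8,250])
print("tip predicted px",proj(K,T,[527,221,180]))
E
```

```text
tool delta to [522.3, -186.8, 250] [129.2 387.   40. ] tcp [527.3 221.2 289.9] yaw -0.3343 j6 0.566 t 1.65 F [ 0.2  0.9 -0.2] w 51.4
tip predicted px (np.float64(285.9743866674384), np.float64(213.0686771400788))
```

View pics/w1.png

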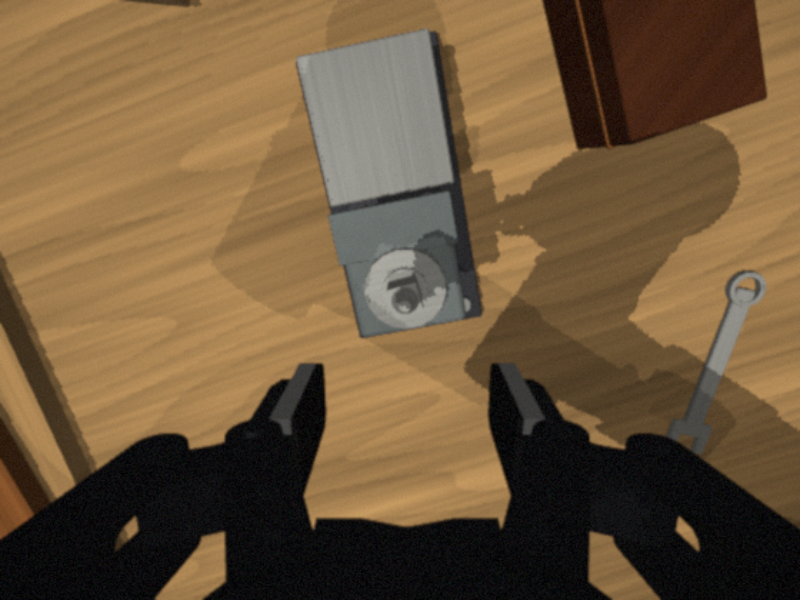

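>>> {"name": "jog_arm", "arguments": {
  "increments": [
    {"delta_pos":[9.2,27.6,0],"roll":0,"fingers":0.2},
    {"delta_pos":[9.2,27.6,5],"roll":0,"fingers":0.2},
    {"delta_pos":[9.2,27.6,8],"roll":0,"fingers":0.2},
    {"delta_pos":[9.2,27.6,8],"roll":0,"fingers":0.2},
    {"delta_pos":[9.2,27.6,8],"roll":0,"fingers":0.2}
  ]
}}

```text
clock: 2.07
tcp_pos: [525.1, 75.2, 261.2]
eef_rot: [0.986, -0.165, 0.0, -0.0]
contact_force: [0.9, -0.4, -0.2]
grip_width: 51.3
```

>>> {"name": "jog_arm", "arguments": {
  "increments": [
    {"delta_pos":[9.2,27.6,8],"roll":0,"fingers":0.2},
    {"delta_pos":[9.2,27.6,8],"roll":0,"fingers":0.2},
    {"delta_pos":[9.2,27.6,8],"roll":0,"fingers":0.2},
    {"delta_pos":[9.2,27.6,8],"roll":0,"fingers":0.2},
    {"delta_pos":[9.2,27.6,8],"roll":0,"fingers":0.2}
  ]
}}

```text
clock: 2.48
tcp_pos: [523.5, -70.3, 221.2]
eef_rot: [0.986, -0.166, 0.0, -0.0]
contact_force: [0.2, -0.6, -0.5]
grip_width: 51.2
```

>>> {"name": "jog_arm", "arguments": {
  "increments": [
    {"delta_pos":[9.2,27.6,8],"roll":0,"fingers":0.2},
    {"delta_pos":[9.2,27.6,8],"roll":0,"fingers":0.2},
    {"delta_pos":[9.2,27.6,8],"roll":0,"fingers":0.2},
    {"delta_pos":[9.2,27.6,8],"roll":0,"fingers":0.2},
    {"delta_pos":[0,0,9],"roll":0.117,"fingers":0.2}
  ]
}}

```text
clock: 2.9
tcp_pos: [522.1, -189.2, 180.0]
eef_rot: [0.975, -0.224, 0.0, 0.001]
contact_force: [0.1, 0.4, -0.5]
grip_width: 51.2
```

>>> {"name": "jog_arm", "arguments": {
  "increments": [
    {"delta_pos":[0,0,0],"roll":0.117,"fingers":0.2},
    {"delta_pos":[0,0,0],"roll":0.117,"fingers":0.2},
    {"delta_pos":[0,0,0],"roll":0.117,"fingers":0.2},
    {"delta_pos":[0,0,0],"roll":0.117,"fingers":0.2},
    {"delta_pos":[0,0,0],"roll":0.117,"fingers":0.2}
  ]
}}

```text
clock: 3.32
tcp_pos: [522.5, -185.2, 180.4]
eef_rot: [0.868, -0.497, -0.0, -0.0]
contact_force: [0.3, -0.2, -0.1]
grip_width: 51.4
```

>>> {"name": "jog_arm", "arguments": {
  "increments": [
    {"delta_pos":[0,0,0],"roll":0.117,"fingers":0.2},
    {"delta_pos":[0,0,0],"roll":0.117,"fingers":0.2},
    {"delta_pos":[0,0,0],"roll":0.117,"fingers":0.2},
    {"delta_pos":[0,0,0],"roll":0.117,"fingers":0.2},
    {"delta_pos":[0,0,0],"roll":0.117,"fingers":0.2}
  ]
}}

```text
clock: 3.73
tcp_pos: [522.5, -185.1, 180.4]
eef_rot: [-0.687, 0.726, 0.0, 0.0]
contact_force: [-0.2, 0.1, -0.5]
grip_width: 51.5
```

>>> {"name": "jog_arm", "arguments": {
  "increments": [
    {"delta_pos":[0,0,0],"roll":0.117,"fingers":0.2},
    {"delta_pos":[0,0,0],"roll":0.117,"fingers":0.2},
    {"delta_pos":[0,0,0],"roll":0,"fingers":0.2},
    {"delta_pos":[0,0,0],"roll":0,"fingers":0.2},
    {"delta_pos":[0,0,0],"roll":0,"fingers":0.2}
  ]
}}

```text
clock: 4.15
tcp_pos: [522.6, -185.8, 180.4]
eef_rot: [-0.601, 0.799, -0.0, 0.0]
contact_force: [-0.4, -0.8, -0.1]
grip_width: 51.4
```

Run:
```python
from h import *
p,d,K,T=grab("wrist","w2")
delta([522.3,-186.8,100])
print("socket predicted px",proj(K,T,[522.3,-186.8,26]))
u,v=map(int,proj(K,T,[515,-208,20]))
a=cv2.resize(p,(400,300))
u0=max(0,u-50);v0=max(0,v-65)
b=cv2.resize(p[v0:v0+120,u0:u0+100],(400,480),interpolation=cv2.INTER_CUBIC)
q=load("w1")[0]; c=cv2.resize(q[170:240,250:320],(350,350),interpolation=cv2.INTER_CUBIC)  # x5
print("crop2 origin",u0,v0)
e=np.zeros((600,800,3),np.uint8); e[:480,:400]=b; e[:300,400:]=a; e[300:600,400:700]=cv2.resize(c,(300,300))
cv2.imwrite("pics/c2.png",e[...,::-1])
```

```text
tool delta to [522.3, -186.8, 100] [ 0.9 -0.  80.3] tcp [ 522.5 -186.   180.3] yaw -1.8523 j6 -0.222 t 4.2 F [ 1.   0.1 -0.2] w 51.3
socket predicted px (np.float64(284.3464874529889), np.float64(196.05463918668178))
crop2 origin 235 103
```

View pics/c2.png

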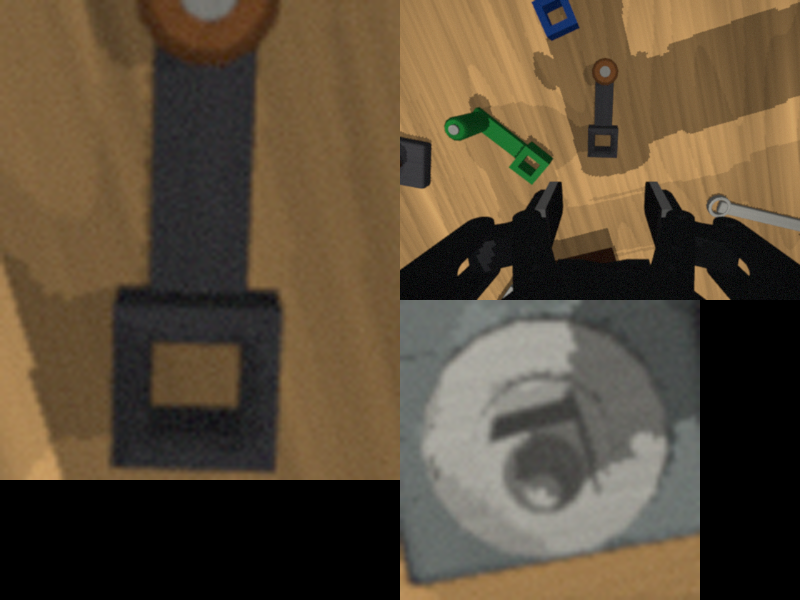

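Run:
```python
from h import *
p,d,K,T=load("w2")
a=atz(K,T,235+196/4,103+386.5/4,26); print("socket",a, "hole via",atz(K,T,235+196.5/4,103+387.5/4,26))
u=lambda x,y:(235+x/4,103+y/4)
print("edge ang", [np.degrees(np.arctan2(*(atz(K,T,*u(*s),z)-atz(K,T,*u(*e),z))[:2][::-1])).round(1) for s,e,z in [((118,305),(112,466),26),((280,305),(275,468),26),((153,60),(149,285),10),((254,60),(247,285),10)]])
print("knob top", atz(K,T,*u(208,0),66))
delta([a[0],a[1],17])
q,dd=load("w1")[:2]; c=q[185:230,262:312]
c=cv2.normalize(cv2.resize(c,(800,600) if 0 else (666,600),interpolation=cv2.INTER_LANCZOS4),None,0,255,cv2.NORM_MINMAX)
cv2.imwrite("pics/c3.png",c[...,::-1])
```

```text
socket [ 523.45291572 -183.87691003   26.        ] hole via [ 523.41136647 -183.63621822   26.        ]
edge ang [np.float64(-109.1), np.float64(-106.9), np.float64(-107.7), np.float64(-107.3)]
knob top [ 499.93003523 -257.57993878   66.        ]
tool delta to [np.float64(523.4529157156094), np.float64(-183.87691003043412), 17] [ -2.2  -0.3 163.3] tcp [ 522.5 -186.   180.3] yaw -1.8523 j6 -0.222 t 4.2 F [ 1.   0.1 -0.2] w 51.3
```

View pics/c3.png

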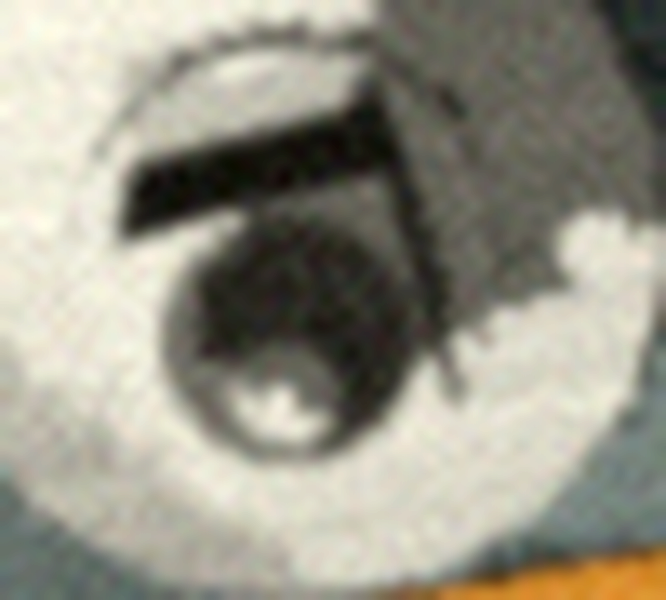

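Boss top centre at crop (196,386) gives socket (523.4,−183.8) and crank yaw −107.6°. In the shaft close-up the square's edge runs (125,237)→(385,168), about 15° off the tool, with the cone base centred at (290,332). Next, the grasp.

>>> {"name": "jog_arm", "arguments": {
  "increments": [
    {"delta_pos":[-2.2,-0.3,25],"roll":0.026,"fingers":0.2},
    {"delta_pos":[0,0,30],"roll":0,"fingers":0.2},
    {"delta_pos":[0,0,30],"roll":0,"fingers":0.2},
    {"delta_pos":[0,0,30],"roll":0,"fingers":0.2},
    {"delta_pos":[0,0,20],"roll":0,"fingers":0.2}
  ]
}}

```text
clock: 4.62
tcp_pos: [521.9, -184.0, 42.5]
eef_rot: [-0.59, 0.808, 0.001, -0.001]
contact_force: [-0.3, 0.4, -0.1]
grip_width: 51.4
```

>>> {"name": "jog_arm", "arguments": {
  "increments": [
    {"delta_pos":[0,0,10],"roll":0,"fingers":0.2},
    {"delta_pos":[0,0,10],"roll":0,"fingers":0.2},
    {"delta_pos":[0,0,7],"roll":0,"fingers":0.2},
    {"delta_pos":[0,0,0],"roll":0,"fingers":0.2},
    {"delta_pos":[0,0,0],"roll":0,"fingers":0.2}
  ]
}}

```text
clock: 5.03
tcp_pos: [524.0, -184.6, 19.0]
eef_rot: [-0.589, 0.808, -0.0, 0.0]
contact_force: [-0.2, -0.8, -0.0]
grip_width: 50.9
```

>>> {"name": "jog_arm", "arguments": {
  "increments": [
    {"delta_pos":[0,0,0],"roll":0,"fingers":-0.5},
    {"delta_pos":[0,0,0],"roll":0,"fingers":-0.5},
    {"delta_pos":[0,0,0],"roll":0,"fingers":-0.5},
    {"delta_pos":[0,0,0],"roll":0,"fingers":-0.5},
    {"delta_pos":[0,0,0],"roll":0,"fingers":-0.5}
  ],
  "newtons": 60
}}

```text
clock: 5.45
tcp_pos: [524.5, -184.6, 19.7]
eef_rot: [-0.589, 0.808, -0.001, 0.001]
contact_force: [-0.5, 1.3, 6.3]
grip_width: 34.9
```

Run:
```python
from h import *
p,d,K,T=load("w1")
u=lambda x,y:atz(K,T,262+x/13.33,185+y/13.33,169)
print("shaft ctr",u(290,332)); 
for s,e in [((125,237),(385,168)),((385,168),(440,370))]:
    g=u(*e)-u(*s); print("edge",np.degrees(np.arctan2(g[1],g[0])).round(1),np.linalg.norm(g).round(1))
delta([527,221,220])
```

```text
shaft ctr [526.91906052 222.75380258 169.        ]
edge -94.0 15.2
edge 175.9 12.3
tool delta to [527, 221, 220] [-387.   121.  -200.5] tcp [ 524.5 -184.6   19.7] yaw -1.8813 j6 -0.254 t 5.45 F [-0.5  1.3  6.3] w 34.9
```

>>> {"name": "jog_arm", "arguments": {
  "increments": [
    {"delta_pos":[0,0,-5],"roll":0,"fingers":-0.5},
    {"delta_pos":[0,0,-20],"roll":0,"fingers":-0.5},
    {"delta_pos":[0,0,-30],"roll":0,"fingers":-0.5},
    {"delta_pos":[0,0,-30],"roll":0,"fingers":-0.5},
    {"delta_pos":[0,0,-30],"roll":0,"fingers":-0.5}
  ]
}}

```text
clock: 5.87
tcp_pos: [522.6, -184.3, 134.4]
eef_rot: [-0.589, 0.808, 0.001, -0.0]
contact_force: [1.2, -0.5, -0.8]
grip_width: 34.8
```

>>> {"name": "jog_arm", "arguments": {
  "increments": [
    {"delta_pos":[0,0,-30],"roll":0,"fingers":-0.5},
    {"delta_pos":[0,0,-30],"roll":0,"fingers":-0.5},
    {"delta_pos":[0,0,-30],"roll":0,"fingers":-0.5},
    {"delta_pos":[-10,3.1,0],"roll":0,"fingers":-0.5},
    {"delta_pos":[-20,6.3,0],"roll":0,"fingers":-0.5}
  ]
}}

```text
clock: 6.28
tcp_pos: [524.3, -153.9, 225.3]
eef_rot: [-0.588, 0.809, -0.001, 0.001]
contact_force: [-0.5, 0.3, -2.2]
grip_width: 34.6
```

>>> {"name": "jog_arm", "arguments": {
  "increments": [
    {"delta_pos":[-28,8.8,0],"roll":0,"fingers":-0.5},
    {"delta_pos":[-28,8.8,0],"roll":0,"fingers":-0.5},
    {"delta_pos":[-28,8.8,0],"roll":0,"fingers":-0.5},
    {"delta_pos":[-28,8.8,0],"roll":0,"fingers":-0.5},
    {"delta_pos":[-28,8.8,0],"roll":0,"fingers":-0.5}
  ]
}}

```text
clock: 6.7
tcp_pos: [523.9, -4.8, 223.0]
eef_rot: [-0.589, 0.808, 0.0, -0.0]
contact_force: [0.2, 0.7, -1.9]
grip_width: 34.6
```

>>> {"name": "jog_arm", "arguments": {
  "increments": [
    {"delta_pos":[-28,8.8,0],"roll":0,"fingers":-0.5},
    {"delta_pos":[-28,8.8,0],"roll":0,"fingers":-0.5},
    {"delta_pos":[-28,8.8,0],"roll":0,"fingers":-0.5},
    {"delta_pos":[-28,8.8,0],"roll":0,"fingers":-0.5},
    {"delta_pos":[-28,8.8,0],"roll":0,"fingers":-0.5}
  ]
}}

```text
clock: 7.12
tcp_pos: [524.8, 141.9, 223.0]
eef_rot: [-0.589, 0.808, 0.0, -0.0]
contact_force: [0.1, 0.4, -1.6]
grip_width: 35.2
```

>>> {"name": "jog_arm", "arguments": {
  "increments": [
    {"delta_pos":[-28,8.8,0],"roll":0,"fingers":-0.5},
    {"delta_pos":[-28,8.8,0],"roll":0,"fingers":-0.5},
    {"delta_pos":[-16,5,0],"roll":0,"fingers":-0.5},
    {"delta_pos":[-6,2,0],"roll":-0.06,"fingers":-0.5},
    {"delta_pos":[0,0,0],"roll":-0.12,"fingers":-0.5}
  ]
}}

```text
clock: 7.53
tcp_pos: [525.4, 223.9, 222.5]
eef_rot: [-0.661, 0.75, 0.0, -0.001]
contact_force: [-0.1, 0.0, -1.6]
grip_width: 34.8
```

>>> {"name": "jog_arm", "arguments": {
  "increments": [
    {"delta_pos":[0,0,0],"roll":-0.12,"fingers":-0.5},
    {"delta_pos":[0,0,0],"roll":-0.12,"fingers":-0.5},
    {"delta_pos":[0,0,0],"roll":-0.12,"fingers":-0.5},
    {"delta_pos":[0,0,0],"roll":-0.12,"fingers":-0.5},
    {"delta_pos":[0,0,0],"roll":-0.12,"fingers":-0.5}
  ]
}}

```text
clock: 7.95
tcp_pos: [525.6, 222.0, 222.9]
eef_rot: [0.854, -0.521, -0.0, 0.0]
contact_force: [-0.5, 0.8, -1.2]
grip_width: 35.1
```

>>> {"name": "jog_arm", "arguments": {
  "increments": [
    {"delta_pos":[0,0,0],"roll":-0.12,"fingers":-0.5},
    {"delta_pos":[0,0,0],"roll":-0.12,"fingers":-0.5},
    {"delta_pos":[0,0,0],"roll":-0.12,"fingers":-0.5},
    {"delta_pos":[0,0,0],"roll":-0.12,"fingers":-0.5},
    {"delta_pos":[0,0,0],"roll":-0.12,"fingers":-0.5}
  ]
}}

```text
clock: 8.37
tcp_pos: [525.6, 221.9, 222.9]
eef_rot: [0.969, -0.246, -0.0, 0.0]
contact_force: [0.2, -0.1, -2.3]
grip_width: 34.7
```

>>> {"name": "jog_arm", "arguments": {
  "increments": [
    {"delta_pos":[0,0,0],"roll":-0.12,"fingers":-0.5},
    {"delta_pos":[0,0,0],"roll":-0.12,"fingers":-0.5},
    {"delta_pos":[0,0,0],"roll":-0.12,"fingers":-0.5},
    {"delta_pos":[0,0,0],"roll":-0.12,"fingers":-0.5},
    {"delta_pos":[0,0,0],"roll":-0.12,"fingers":-0.5}
  ]
}}

```text
clock: 8.78
tcp_pos: [525.6, 221.9, 222.9]
eef_rot: [0.999, 0.052, -0.001, 0.0]
contact_force: [0.2, 0.8, -1.9]
grip_width: 34.6
```

>>> {"name": "jog_arm", "arguments": {
  "increments": [
    {"delta_pos":[0,0,0],"roll":-0.12,"fingers":-0.5},
    {"delta_pos":[0,0,0],"roll":-0.12,"fingers":-0.5},
    {"delta_pos":[0,0,0],"roll":-0.12,"fingers":-0.5},
    {"delta_pos":[0,0,0],"roll":-0.12,"fingers":-0.5},
    {"delta_pos":[0,0,0],"roll":-0.12,"fingers":-0.5}
  ]
}}

```text
clock: 9.2
tcp_pos: [525.6, 221.8, 222.9]
eef_rot: [0.939, 0.345, -0.001, 0.0]
contact_force: [0.7, -0.2, -1.6]
grip_width: 35.0
```

Run:
```python
from h import *
delta([527,222.5,168.7])
from cell import state; print(state()["joints"].round(3))
```

```text
tool delta to [527, 222.5, 168.7] [ 1.6  0.4 54.2] tcp [525.6 221.8 222.9] yaw 0.7038 j6 1.601 t 9.2 F [ 0.7 -0.2 -1.6] w 35.0
[ 0.673  0.304  0.118 -0.    -1.386  1.601]
```

>>> {"name": "jog_arm", "arguments": {
  "increments": [
    {"delta_pos":[0,0,0],"roll":-0.12,"fingers":-0.5},
    {"delta_pos":[0,0,0],"roll":-0.12,"fingers":-0.5},
    {"delta_pos":[0,0,0],"roll":-0.12,"fingers":-0.5},
    {"delta_pos":[0,0,0],"roll":-0.12,"fingers":-0.5},
    {"delta_pos":[0,0,0],"roll":-0.12,"fingers":-0.5}
  ]
}}

```text
clock: 9.62
tcp_pos: [525.6, 221.9, 222.9]
eef_rot: [0.795, 0.607, -0.001, -0.0]
contact_force: [0.2, 0.8, -2.9]
grip_width: 35.1
```

>>> {"name": "jog_arm", "arguments": {
  "increments": [
    {"delta_pos":[0,0,0],"roll":-0.12,"fingers":-0.5},
    {"delta_pos":[0,0,0],"roll":-0.075,"fingers":-0.5},
    {"delta_pos":[0,0,0],"roll":0,"fingers":-0.5},
    {"delta_pos":[0,0,0],"roll":0,"fingers":-0.5}
  ]
}}

```text
clock: 9.95
tcp_pos: [525.8, 222.0, 223.0]
eef_rot: [0.735, 0.678, -0.0, -0.0]
contact_force: [0.7, 0.0, -1.7]
grip_width: 34.9
```

Run:
```python
from h import *
p,d,K,T=grab("wrist","w3"); S=grab("scene","s3")
delta([527,222.5,168.7])
from cell import state
s=state();M=R(s["eef_rot"]);u,v=proj(K,T,s["tcp_pos"]+M@[0,0,-6.3]); print("TCP-axis px at boss top",u,v)
u0,v0=int(u)-60,int(v)-90
print(u0,v0)
e=np.zeros((600,800,3),np.uint8)
b=p[v0:v0+150,u0:u0+100]; b=cv2.resize(b,None,fx=4,fy=4,interpolation=cv2.INTER_CUBIC); e[:b.shape[0],:b.shape[1]]=b
q=S[0]; us,vs=map(int,proj(S[2],S[3],[527,222,180])); print("scene tip",proj(S[2],S[3],[527,222.5,180]),us,vs)
c=q[vs-60:vs+60,us-40:us+40]; e[:600,400:800]=cv2.resize(c,(400,600),interpolation=cv2.INTER_CUBIC)
cv2.imwrite("pics/c4.png",e[...,::-1])
```

```text
tool delta to [527, 222.5, 168.7] [ 0.5  1.1 54.4] tcp [525.9 222.1 223.1] yaw 1.4908 j6 2.388 t 10.05 F [-0.1 -0.1 -0.9] w 35.3
TCP-axis px at boss top 284.90116498045626 294.7267924118915
224 204
scene tip (np.float64(403.01940000177996), np.float64(232.8203931415403)) 402 232
```

View pics/c4.png

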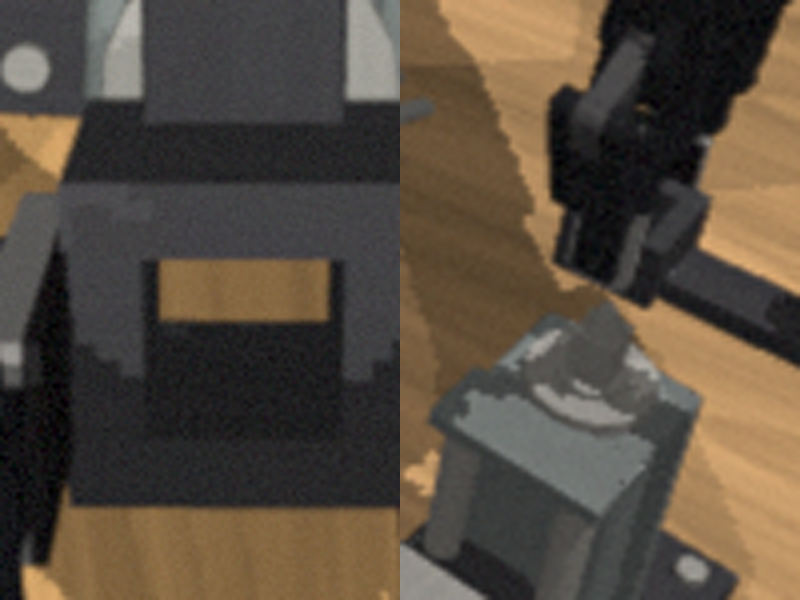

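The crank hangs level. Its hole is centred at crop (244,350), within about 1 mm of the tool axis, and the shaft tip is right below. Descending.

>>> {"name": "jog_arm", "arguments": {
  "increments": [
    {"delta_pos":[0,1,10],"roll":0,"fingers":-0.5},
    {"delta_pos":[0,0,10],"roll":0,"fingers":-0.5},
    {"delta_pos":[0,0,6],"roll":0,"fingers":-0.5},
    {"delta_pos":[0,0,4],"roll":0,"fingers":-0.5},
    {"delta_pos":[0,0,0],"roll":0,"fingers":-0.5}
  ]
}}

```text
clock: 10.47
tcp_pos: [526.3, 221.8, 191.6]
eef_rot: [0.734, 0.679, -0.001, -0.0]
contact_force: [-0.2, 0.8, -2.2]
grip_width: 34.3
```

>>> {"name": "jog_arm", "arguments": {
  "increments": [
    {"delta_pos":[0,0,2],"roll":0,"fingers":-0.5},
    {"delta_pos":[0,0,2],"roll":0,"fingers":-0.5},
    {"delta_pos":[0,0,2],"roll":0,"fingers":-0.5},
    {"delta_pos":[0,0,2],"roll":0,"fingers":-0.5},
    {"delta_pos":[0,0,0],"roll":0,"fingers":-0.5}
  ]
}}

```text
clock: 10.88
tcp_pos: [526.8, 222.2, 184.9]
eef_rot: [0.734, 0.679, -0.0, -0.0]
contact_force: [-0.1, 0.4, -1.2]
grip_width: 34.6
```

>>> {"name": "jog_arm", "arguments": {
  "increments": [
    {"delta_pos":[0,0,3],"roll":0,"fingers":-0.5},
    {"delta_pos":[0,0,3],"roll":0,"fingers":-0.5},
    {"delta_pos":[0,0,3],"roll":0,"fingers":-0.5},
    {"delta_pos":[0,0,2],"roll":0,"fingers":-0.5},
    {"delta_pos":[0,0,0],"roll":0,"fingers":-0.5}
  ]
}}

```text
clock: 11.3
tcp_pos: [526.7, 222.1, 173.6]
eef_rot: [0.734, 0.679, -0.001, -0.0]
contact_force: [-0.6, -0.4, -1.4]
grip_width: 34.9
```

>>> {"name": "jog_arm", "arguments": {
  "increments": [
    {"delta_pos":[0,0,1.5],"roll":0,"fingers":-0.5},
    {"delta_pos":[0,0,1.5],"roll":0,"fingers":-0.5},
    {"delta_pos":[0,0,1],"roll":0,"fingers":-0.5},
    {"delta_pos":[0,0,0],"roll":0,"fingers":-0.5}
  ]
}}

```text
clock: 11.63
tcp_pos: [526.9, 222.2, 170.0]
eef_rot: [0.734, 0.679, -0.0, -0.0]
contact_force: [-0.8, -0.1, -2.0]
grip_width: 34.6
```

>>> {"name": "jog_arm", "arguments": {
  "increments": [
    {"delta_pos":[0,0,0],"roll":0.06,"fingers":-0.5},
    {"delta_pos":[0,0,0],"roll":0.1,"fingers":-0.5},
    {"delta_pos":[0,0,0],"roll":0.1,"fingers":-0.5},
    {"delta_pos":[0,0,0],"roll":0.1,"fingers":-0.5},
    {"delta_pos":[0,0,0],"roll":0.1,"fingers":-0.5}
  ]
}}

```text
clock: 12.05
tcp_pos: [526.8, 222.1, 170.3]
eef_rot: [0.871, 0.492, -0.0, 0.0]
contact_force: [-0.9, -1.6, -1.0]
grip_width: 34.8
```

>>> {"name": "jog_arm", "arguments": {
  "increments": [
    {"delta_pos":[0,0,0],"roll":0.1,"fingers":-0.5},
    {"delta_pos":[0,0,0],"roll":0.1,"fingers":-0.5},
    {"delta_pos":[0,0,0],"roll":0.1,"fingers":-0.5},
    {"delta_pos":[0,0,0],"roll":0.1,"fingers":-0.5},
    {"delta_pos":[0,0,0],"roll":0.1,"fingers":-0.5}
  ]
}}

```text
clock: 12.47
tcp_pos: [526.7, 222.1, 170.3]
eef_rot: [0.965, 0.261, -0.0, 0.0]
contact_force: [-0.4, -1.3, -0.6]
grip_width: 34.8
```

Run:
```python
from h import *
from cell import state
delta([527,222.5,168.7]); print(state()["wrist_torque"])
L=grab("top","t4"); W=cloud(L); d=L[1]
w=W[150:215,155:215].reshape(-1,3); m=(w[:,2]>55)&(w[:,2]<115)&(w[:,0]>600)&(w[:,0]<650); print(m.sum(),np.median(w[m,2]))
```

```text
tool delta to [527, 222.5, 168.7] [ 0.4 -0.2  1.6] tcp [526.7 222.1 170.3] yaw 0.5287 j6 1.427 t 12.4667 F [-0.4 -1.3 -0.6] w 34.8
[-0.1746864   0.41635609  0.24201009]
657 72.60484949856254
```

>>> {"name": "jog_arm", "arguments": {
  "increments": [
    {"delta_pos":[0,0,0],"roll":0.12,"fingers":-0.5},
    {"delta_pos":[0,0,0],"roll":0.12,"fingers":-0.5},
    {"delta_pos":[0,0,0],"roll":0.12,"fingers":-0.5},
    {"delta_pos":[0,0,0],"roll":0.12,"fingers":-0.5},
    {"delta_pos":[0,0,0],"roll":0.12,"fingers":-0.5}
  ]
}}

```text
clock: 12.93
tcp_pos: [526.7, 222.2, 170.3]
eef_rot: [0.999, -0.035, -0.0, 0.0]
contact_force: [-1.9, -0.6, -1.9]
grip_width: 34.8
```

>>> {"name": "jog_arm", "arguments": {
  "increments": [
    {"delta_pos":[0,0,0],"roll":0.12,"fingers":-0.5},
    {"delta_pos":[0,0,0],"roll":0.12,"fingers":-0.5},
    {"delta_pos":[0,0,0],"roll":0.12,"fingers":-0.5},
    {"delta_pos":[0,0,0],"roll":0.12,"fingers":-0.5},
    {"delta_pos":[0,0,0],"roll":0.12,"fingers":-0.5}
  ]
}}

```text
clock: 13.35
tcp_pos: [526.8, 222.2, 170.3]
eef_rot: [0.944, -0.329, -0.0, 0.0]
contact_force: [-0.8, -0.1, -1.2]
grip_width: 34.9
```

>>> {"name": "jog_arm", "arguments": {
  "increments": [
    {"delta_pos":[0,0,0],"roll":0.12,"fingers":-0.5},
    {"delta_pos":[0,0,0],"roll":0.12,"fingers":-0.5},
    {"delta_pos":[0,0,0],"roll":0.12,"fingers":-0.5},
    {"delta_pos":[0,0,0],"roll":0.12,"fingers":-0.5},
    {"delta_pos":[0,0,0],"roll":0.12,"fingers":-0.5}
  ]
}}

```text
clock: 13.77
tcp_pos: [526.8, 222.3, 170.3]
eef_rot: [0.805, -0.593, -0.0, 0.0]
contact_force: [-0.5, 0.2, -1.6]
grip_width: 34.8
```

>>> {"name": "jog_arm", "arguments": {
  "increments": [
    {"delta_pos":[0,0,0],"roll":0.12,"fingers":-0.5},
    {"delta_pos":[0,0,0],"roll":0.12,"fingers":-0.5},
    {"delta_pos":[0,0,0],"roll":0.12,"fingers":-0.5},
    {"delta_pos":[0,0,0],"roll":0.12,"fingers":-0.5},
    {"delta_pos":[0,0,0],"roll":0.12,"fingers":-0.5}
  ]
}}

```text
clock: 14.18
tcp_pos: [526.9, 222.3, 170.3]
eef_rot: [-0.594, 0.805, 0.0, -0.0]
contact_force: [0.3, 0.1, -0.5]
grip_width: 34.9
```

>>> {"name": "jog_arm", "arguments": {
  "increments": [
    {"delta_pos":[0,0,0],"roll":0.12,"fingers":-0.5},
    {"delta_pos":[0,0,0],"roll":0.12,"fingers":-0.5},
    {"delta_pos":[0,0,0],"roll":0.12,"fingers":-0.5},
    {"delta_pos":[0,0,0],"roll":0.12,"fingers":-0.5},
    {"delta_pos":[0,0,0],"roll":0.12,"fingers":-0.5}
  ]
}}

```text
clock: 14.6
tcp_pos: [527.0, 222.2, 170.3]
eef_rot: [-0.33, 0.944, 0.0, -0.0]
contact_force: [0.3, 0.1, -0.8]
grip_width: 34.8
```

>>> {"name": "jog_arm", "arguments": {
  "increments": [
    {"delta_pos":[0,0,0],"roll":0.12,"fingers":-0.5},
    {"delta_pos":[0,0,0],"roll":0.12,"fingers":-0.5},
    {"delta_pos":[0,0,0],"roll":0.06,"fingers":-0.5},
    {"delta_pos":[0,0,0],"roll":0,"fingers":-0.5}
  ]
}}

```text
clock: 14.93
tcp_pos: [527.0, 222.2, 170.3]
eef_rot: [-0.186, 0.982, -0.0, -0.0]
contact_force: [-1.3, -0.2, -1.9]
grip_width: 34.7
```

```bash
cat > m.py <<'E'
from h import *
import sys
from cell import state
tag=sys.argv[1]
delta([527,222.5,168.7])
for n in("top","scene"):
    L=grab(n,tag+n); w=cloud(L)[L[1]>0]
    z=lambda a,b,c,e,lo=85,hi=115:w[(w[:,0]>a)&(w[:,0]<b)&(w[:,1]>c)&(w[:,1]<e)&(w[:,2]>lo)&(w[:,2]<hi),2]
    r=z(565,675,-12,50); p=z(605,660,180,230)
    for k,q in(("riser",r),("plate",p)): print(n,k,len(q),np.median(q).round(2) if len(q) else 0,np.mean(q).round(2) if len(q) else 0,"se",(q.std()/max(1,len(q))**.5).round(2))
E
python3 m.py m1
```

```text
tool delta to [527, 222.5, 168.7] [-0.1  0.3  1.6] tcp [527.  222.2 170.3] yaw -2.7666 j6 -1.868 t 14.9333 F [-1.3 -0.2 -1.9] w 34.7
top riser 1004 101.1 101.1 se 0.08
top plate 402 98.59 98.7 se 0.12
scene riser 1339 100.58 100.57 se 0.03
scene plate 750 98.04 98.03 se 0.04
```

Both cameras put the plate 2.5 mm low, which is 0.314 rad.

>>> {"name": "jog_arm", "arguments": {
  "increments": [
    {"delta_pos":[0,0,0],"roll":0.1,"fingers":-0.5},
    {"delta_pos":[0,0,0],"roll":0.1,"fingers":-0.5},
    {"delta_pos":[0,0,0],"roll":0.1,"fingers":-0.5},
    {"delta_pos":[0,0,0],"roll":0.014,"fingers":-0.5},
    {"delta_pos":[0,0,0],"roll":0,"fingers":-0.5}
  ]
}}

```text
clock: 15.45
tcp_pos: [527.0, 222.2, 170.3]
eef_rot: [-0.032, 0.999, -0.0, -0.0]
contact_force: [0.0, -1.0, -1.8]
grip_width: 35.0
```

```bash
python3 m.py m2
```

```text
tool delta to [527, 222.5, 168.7] [-0.   0.3  1.6] tcp [527.  222.2 170.3] yaw -3.077 j6 -2.179 t 15.45 F [ 0.  -1.  -1.8] w 35.0
top riser 1005 101.16 101.15 se 0.08
top plate 406 101.08 101.04 se 0.12
scene riser 1331 100.57 100.56 se 0.03
scene plate 752 100.42 100.41 se 0.04
```

>>> {"name": "jog_arm", "arguments": {
  "increments": [
    {"delta_pos":[0,0,1],"roll":0.012,"fingers":-0.5},
    {"delta_pos":[0,0,0.5],"roll":0,"fingers":-0.5},
    {"delta_pos":[0,0,0],"roll":0,"fingers":0.2},
    {"delta_pos":[0,0,0],"roll":0,"fingers":0.2},
    {"delta_pos":[0,0,0],"roll":0,"fingers":0.2}
  ]
}}

```text
clock: 15.97
tcp_pos: [527.3, 222.4, 168.9]
eef_rot: [-0.025, 1.0, 0.0, 0.0]
contact_force: [-1.1, -0.3, 0.8]
grip_width: 51.2
```

>>> {"name": "jog_arm", "arguments": {
  "increments": [
    {"delta_pos":[0,0,0],"roll":0,"fingers":0.2},
    {"delta_pos":[0,0,-5],"roll":0,"fingers":0.2},
    {"delta_pos":[0,0,-10],"roll":0,"fingers":0.2},
    {"delta_pos":[0,0,-20],"roll":0,"fingers":0.2},
    {"delta_pos":[0,0,-30],"roll":0,"fingers":0.2}
  ]
}}

```text
clock: 16.38
tcp_pos: [525.9, 221.7, 233.0]
eef_rot: [-0.024, 1.0, -0.001, -0.002]
contact_force: [1.1, -0.5, 0.3]
grip_width: 51.3
```

>>> {"name": "jog_arm", "arguments": {
  "increments": [
    {"delta_pos":[0,0,-30],"roll":0,"fingers":0.2},
    {"delta_pos":[0,0,-30],"roll":0,"fingers":0.2},
    {"delta_pos":[0,0,0],"roll":0,"fingers":0.2},
    {"delta_pos":[0,0,0],"roll":0,"fingers":0.2},
    {"delta_pos":[0,0,0],"roll":0,"fingers":0.2}
  ]
}}

```text
clock: 16.8
tcp_pos: [526.9, 222.3, 294.0]
eef_rot: [-0.024, 1.0, 0.0, 0.0]
contact_force: [0.3, 0.1, 0.5]
grip_width: 51.4
```

```bash
python3 m.py m3
python3 - <<'E'
from h import *
p,d,K,T=load("m3scene"); u,v=map(int,proj(K,T,[527,222,150]))
a=cv2.resize(p[v-90:v+90,u-120:u+120],(800,600),interpolation=cv2.INTER_CUBIC); cv2.imwrite("pics/fin.png",a[...,::-1])
L=grab("wrist","w9"); w=cloud(L)[L[1]>0]
kn=w[(w[:,2]>180)&(w[:,2]<235)&(np.hypot(w[:,0]-527,w[:,1]-222)<110)&(np.hypot(w[:,0]-527,w[:,1]-222)>60)]
print("knob pts",len(kn),kn.mean(0) if len(kn) else 0,np.percentile(kn[:,2],[50,90]) if len(kn) else 0)
bs=w[(np.hypot(w[:,0]-527,w[:,1]-222)<17)&(w[:,2]>160)&(w[:,2]<200)]; print("boss z",len(bs),np.percentile(bs[:,2],[10,50,90,99]))
E
```

```text
tool delta to [527, 222.5, 168.7] [-1.000e-01  1.000e-01  1.253e+02] tcp [526.9 222.3 294. ] yaw -3.0928 j6 -2.194 t 16.8 F [0.3 0.1 0.5] w 51.4
top riser 1005 101.07 101.08 se 0.07
top plate 407 101.16 101.27 se 0.12
scene riser 1337 100.56 100.58 se 0.03
scene plate 753 100.51 100.49 se 0.04
knob pts 1543 [446.61489307 217.60687203 212.82114295] [213.05108677 215.05039054]
boss z 1490 [168.50103966 175.75724473 177.13141535 180.11502645]
```

View pics/fin.png

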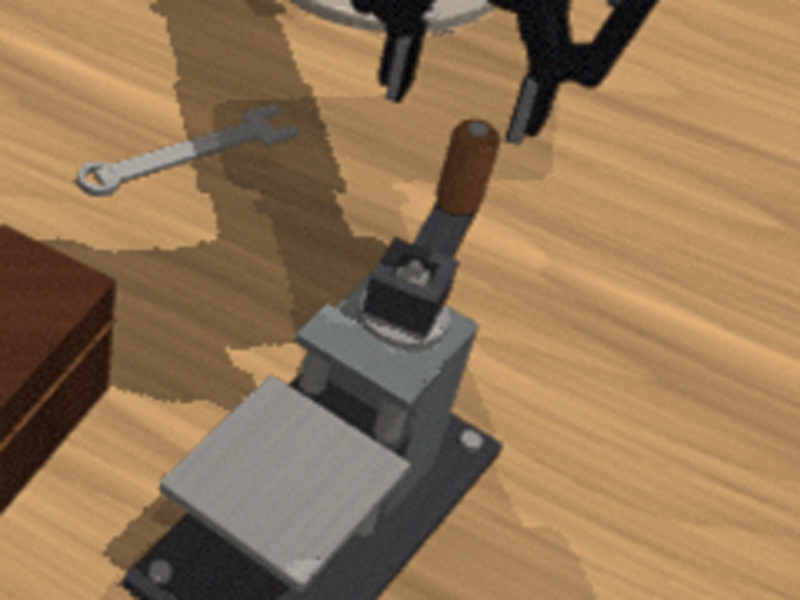

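The crank sits flat on the collar at (405,290), with the shaft tip showing through the hole. The gripper is clear. Boss top is 175.8 mm (175 expected) and knob top 213–215 mm (215 expected).

```bash
python3 -c "
from cell import order; print(order.job_done())"
```

```text
the job is handed in; nothing more can be done
None
```

The crank is seated on the jack's shaft and the lifting plate is level with the riser top. I gripped the crank by its boss, lowered it over the shaft, wound it about 0.7 turn clockwise, then let go and raised the gripper clear. The job was handed in at about 17 s.

| Last check | Measured | Target |
|---|---|---|
| Plate height, top camera | 101.2 mm | riser at 101.1 mm |
| Plate height, scene camera | 100.5 mm | riser at 100.6 mm |
| Crank boss top | 175.8 mm | 175 mm when seated |
| Crank knob top | 213–215 mm | 215 mm when seated |

- **Camera disagreement:** the two cameras differ by about 0.6 mm on absolute height. Both put the plate within about 0.2 mm of the riser.
- **Forces:** the readings at the end of each move stayed below about 7 N, and no check failed.

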